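# Put a mixed handful of cells back where each kind is kept

## Robot

A 6-joint arm with a two-finger parallel gripper is mounted at the origin on a cart in front of the work surface, level with it; the furniture and walls round the work are solid. World frame = base frame: x ahead of the robot, y to its left, z up, the work surface at z = 0. Lengths are in m, angles in degrees, forces in N, time in s.
With the tool pointing down it reaches from about 0.375 to 0.9 m from the base axis. Payload 3.1 kg.
Tool frame: the origin (TCP) lies midway between the tips of the shut fingers; the grasp point (between the pads) lies 19 mm behind it; z points along the fingers, y is the line along which they close (so a half turn about z gives the same grasp; the last joint's range is limited). The gripper opens to 87 mm and grips with 3 to 60 N. Pads are 19 mm wide; open, the fingers measure 117 mm over their backs; the gripper's body (75 mm by 190 mm) begins 51 mm behind the grasp point.
Start: joints at [62.08, 30.224, 82.088, -0, 67.689, -10.227], TCP at [0.19, 0.595, 0.223] pointing down, gripper open.
Joint ranges: [-176.69, 176.69], [-43.24, 126.21], [12.49, 139.97], [-82, 262], [0, 151.66], [-163.58, 163.58]. Speed limits (degrees/s): [159.86, 159.86, 180, 180, 180, 180].

## Interface

Orientations are given as a 3x3 rotation matrix whose columns are the frame's x, y, z axes.
In Python, from rig import bot, optics gives the robot as it stands (bot), with the cameras (optics).
- The arm moves only by the tool send_path, called after "Call:" as name([rows], argument=value, ...), one row to a line, values as JSON. Schema: {"type":"object","properties":{"ticks":{"type":"array","items":{"type":"object","properties":{"pos":{"type":"array","items":{"type":"number"},"minItems":3,"maxItems":3},"rot":{"type":"array","items":{"type":"number"},"minItems":3,"maxItems":3},"aperture":{"type":"number"}},"additionalProperties":false,"required":["aperture"]},"minItems":1,"maxItems":20},"only":{"type":"string"},"quiet":{"type":"boolean"},"lines":{"type":"string"}},"required":["ticks"],"additionalProperties":false}. ticks is a list of rows, 1 to 20 of them, each an object with the fields pos (a list: dx, dy, dz in mm), rot (a list: a rotation vector rx, ry, rz in degrees), aperture (the opening from 0.0 (shut) to 1.0 (fully open)); a field left out counts as zero (the opening has to be given); each row is the pose to reach, as a shift and turn from the pose commanded when the call began, along the tool's axes at that moment; what a row does not reach only later rows make up. A row lasts 1/10 s, in which the tool goes at most 0.05 m and 8.59 degrees, less where a joint would pass 70% of its speed; a pose out of reach is approached as far as the arm can. The fingers move at their own pace and stop on an object; the grip force is fixed at half the most. Time passes only in rows, so rows that do not move let the fingers close. The tool returns the time, the measured TCP pose, the force, the opening and the grip force at its end. only (a regular expression) keeps the lines of the reply that match it, lines (a string "A,B") keeps lines A to B, and quiet returns only ok. Input that does not fit is refused with a message, and nothing moves.
- bot.read_state(): the state, without advancing time (a new reading comes with each control period).
- optics.capture(name): name is "side" or "top"; returns a dict with "color" (480x640x3 uint8, red, green, blue), "K" (3x3 intrinsics, pixels), "view" (4x4, takes a point from world to camera coordinates). Camera axes: x right, y up, looking along -z (the intrinsics and any distortion apply to the point x, -y, -z); pixel columns grow to the right and rows downward; lengths in m; the calibration is good to about 2 mm. A picture is of the moment at which its call begins. There is no depth.
- bot.hand_in(): hands the job in; it is judged then, once.
The state is a dict: "time_s": time; "joint_positions": joint angles; "qvel": joint speeds; "tau": joint torques, N m; "position": TCP position; "tcp_rot": TCP orientation; "force": force on the tool from outside, world axes, zero at the start; "moment": the same for the moment, N m; "opening": opening from 0.0 (shut) to 1.0 (fully open); "grasp_force": force on a finger pad.
Only numpy, scipy, OpenCV 4.12 (cv2) and the standard library are available. Lean on these libraries where they do the work, as an engineer would, in place of code of your own. Each camera call takes 0.05 s, during which the arm holds its last target. There are 200 camera calls.

## Task

Clear up after the cell test: stand the two loose tall cylindrical cells in the two empty holes of the three-hole rack and the loose vial in the empty hole of the two-hole rack, lay the pouch cell flat in its carrier with its tabs pointing out of the open end, and put the shorter AA battery into the spent-battery tub. The cell that already stands in the three-hole rack must stay standing in its hole.

Things in the scene. Friction and masses are not known exactly. Their poses are not given: they have to be found in the camera images.
- cell_1: cylindrical lithium cell with a green sleeve, 18 mm across and 66 mm tall, standing free on the bench, 37 to 60 g. Origin at the centre of its underside, z up along the cell; its yaw means nothing
- cell_2: second green cylindrical cell, the same size (18 x 66 mm), standing free on the bench. Origin at the centre of its underside, z up
- vial: glass sample vial with a BLACK screw cap and dark powder, 26 mm across, 59 mm tall (glass up to about 40 mm), about 30 g, standing on the bench. Origin at the centre of its underside, z up
- pouch: flat pouch cell lying alone on the bench (not the one in the white test jig): body 88 x 52 x 6 mm, 45 g, two thin tabs 14 mm long at its +x end, 102 mm overall. Origin at the centre of the overall underside: body x = -51 to +37 mm (middle -7), tabs on to +51. x points to the tabs, z up. Take it across the 52 mm width with the tips almost on the bench (its edges narrow upwards), about 25 N
- aa: AA battery, 15 mm across and 50 mm tall, shorter and thinner than the green cells, red and white, standing on the bench, about 23 g. Origin at the centre of its underside, z up
- cell_rack: three-hole aluminium rack, fixed, 56 x 142 mm, 26 mm high plus 1.6 mm screw heads. Origin under its middle. Three 36 mm holes through the top plate in a row along its y axis, at y = -43, 0 and +43 mm (x = 0); cells stand in them on the base plate, 5 mm above the bench. The hole at +43 is taken by cell_stored; those at 0 and -43 are empty: one cell each, either way round
- cell_stored: green cylindrical cell, 18 x 66 mm, that already stands loose in the end hole (y = +43 mm) of the three-hole rack and must stay there. Origin at the centre of its underside, z up
- vial_rack: two-hole aluminium rack, fixed, 60 x 114 mm, 26 mm high (screw heads 1.6 mm more). Origin under its middle. Two 43 mm holes along its y axis at y = -26 mm (empty: here goes the vial) and y = +26 mm (holds a white-capped vial that is fixed in it); a vial stands on the base plate 5 mm above the bench
- pouch_carrier: pouch-cell carrier, fixed: grey 122 x 84 mm plate, floor at z = 4 mm, white rim to 11.5 mm round a nest 104 x 68 mm. x points to the open end (48 mm gap in the rim for the tabs). 58 mm finger cut-outs in both long sides, middle at x = -19 mm. Origin underneath on the middle line: the cell lies right with its own origin at x = -12, y = 0, z = 4 mm here, 8 mm free each way, tabs to +x
- battery_tub: grey square open tub for spent batteries, fixed, 92 x 92 mm inside, 38 mm high, floor 3 mm thick, rim 110 mm over all. Origin under its middle. One spent AA battery lies fixed on the floor along the +x wall (x = 29 to 45 mm, y = -25 to +25 mm); the rest is free

How it is judged:
By the outcome, as a careful person would: the job done as asked, in the order asked, and still so for the second after the job is handed in, with the robot touching nothing.
It also fails if it takes over 102 s, if anything falls off the work surface, if the arm or the gripper's body presses on something with over 40 N, if the wrist force passes 120 N, or if a joint passes its speed limit or range.

## Working session

There is one attempt and no reset: what is moved stays moved. The work goes in short steps, Python scripts to look and compute and a tool call to move; the robot and the scene stay as the last step left them, time stands still between calls to the robot, and variables do not carry over. Pictures are saved under pics/ and viewed, at most 15 in all, crops included, and the job is handed in when it is done.

```bash
ls; mkdir -p pics
```

Run:
```python
from rig import bot, optics
import cv2,numpy as np
s=bot.read_state(); print(s["time_s"],s["position"],s["tcp_rot"],s["opening"])
for n in("side","top"):
    c=optics.capture(n); cv2.imwrite(f"pics/{n}0.png",c["color"][:,:,::-1]); np.savez(f"pics/{n}.npz",K=c["K"],V=c["view"]); print(n,c["K"],c["view"],[k for k in c])
```

```text
pics
rig.py
0.0 [0.1895534  0.59479383 0.22156709] [[-9.52714137e-01  3.03866377e-01 -9.99288919e-04]
 [ 3.03867800e-01  9.52712252e-01 -1.92989635e-03]
 [ 3.65604186e-04 -2.14229126e-03 -9.99997638e-01]] 0.9965671558840189
side [[494.02279337   0.         312.62230295]
 [  0.         494.02279337 236.57941219]
 [  0.           0.           1.        ]] [[ 0.96142144 -0.27468574 -0.01471613 -0.51632982]
 [ 0.16836768  0.54530717  0.8211531  -0.08722825]
 [-0.21753424 -0.79195191  0.5705182  -0.82566437]
 [ 0.          0.          0.          1.        ]] ['color', 'K', 'view']
top [[486.85011146   0.         319.08293014]
 [  0.         486.85011146 236.33766574]
 [  0.           0.           1.        ]] [[ 0.00563394 -0.99992169 -0.01117436 -0.0639051 ]
 [ 0.98389233  0.00354631  0.17872691 -0.50094234]
 [-0.17867328 -0.01200131  0.98383526 -0.91849813]
 [ 0.          0.          0.          1.        ]] ['color', 'K', 'view']
```

View pics/top0.png

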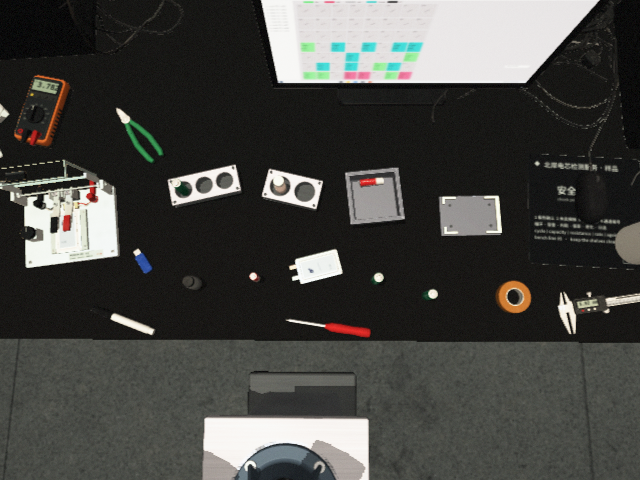

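View pics/side0.png

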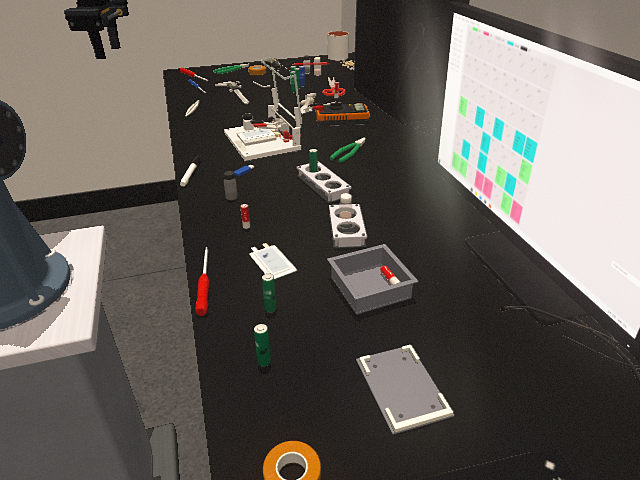

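The top view shows the racks, tub and carrier along rows 165–235. The free parts are at about rows 250–295: vial (192,282), AA (254,277), pouch (317,267), and cells (378,278) and (431,294). I'll enlarge both views.

Create h.py:
```python
import numpy as np,cv2
D={n:np.load(f"pics/{n}.npz") for n in("side","top")}
def ray(n,uv):
    K,V=D[n]["K"],D[n]["V"]; R=V[:3,:3]; p=np.linalg.inv(K)@[uv[0],uv[1],1]
    return -R.T@V[:3,3], R.T@[p[0],-p[1],-p[2]]
def at(n,uv,z):
    c,d=ray(n,uv); return (c+d*(z-c[2])/d[2])
def proj(n,P):
    K,V=D[n]["K"],D[n]["V"]; q=V[:3,:3]@np.asarray(P,float)+V[:3,3]; q=K@[q[0],-q[1],-q[2]]; return q[:2]/q[2]
```

Run:
```python
import cv2
t=cv2.imread("pics/top0.png")
def crop(x0,y0,w,h,k,n,im=t): cv2.imwrite(f"pics/{n}.png",cv2.resize(im[y0:y0+h,x0:x0+w],None,fx=k,fy=k,interpolation=cv2.INTER_CUBIC))
crop(160,155,195,140,4,"tA"); crop(310,155,195,150,4,"tB")
s=cv2.imread("pics/side0.png")
crop(190,140,200,150,4,"sA",s); crop(230,240,230,195,3,"sB",s)
```

```text
(no output)
```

View pics/tA.png

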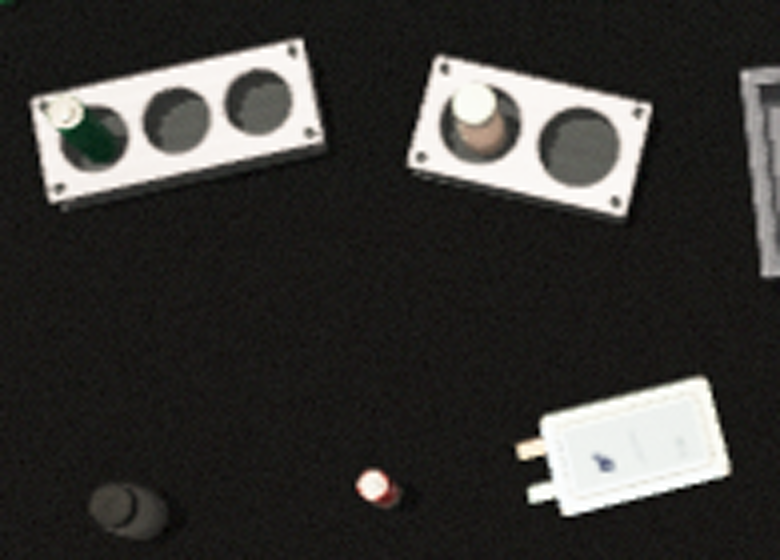

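View pics/tB.png

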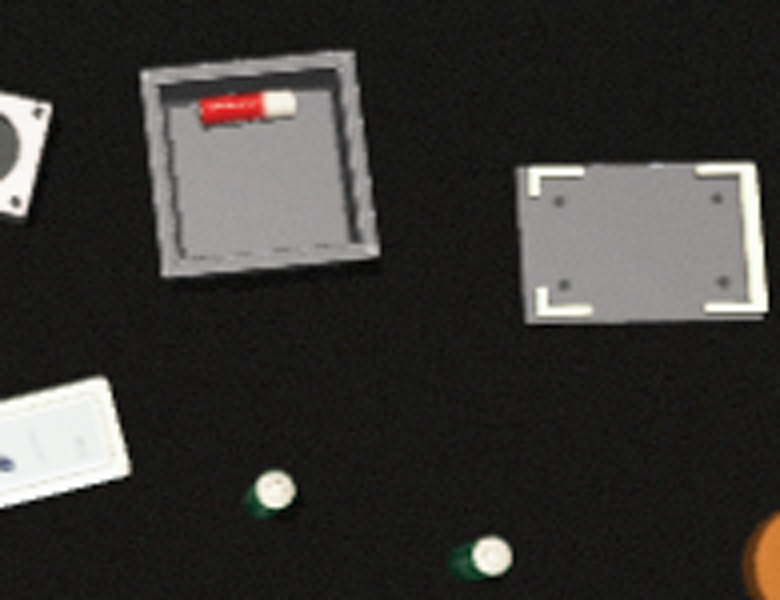

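View pics/sA.png

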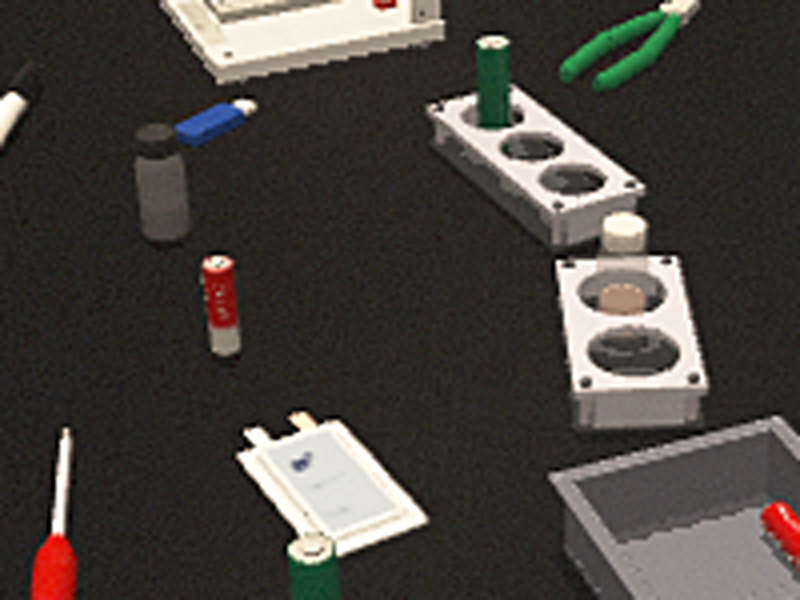

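View pics/sB.png

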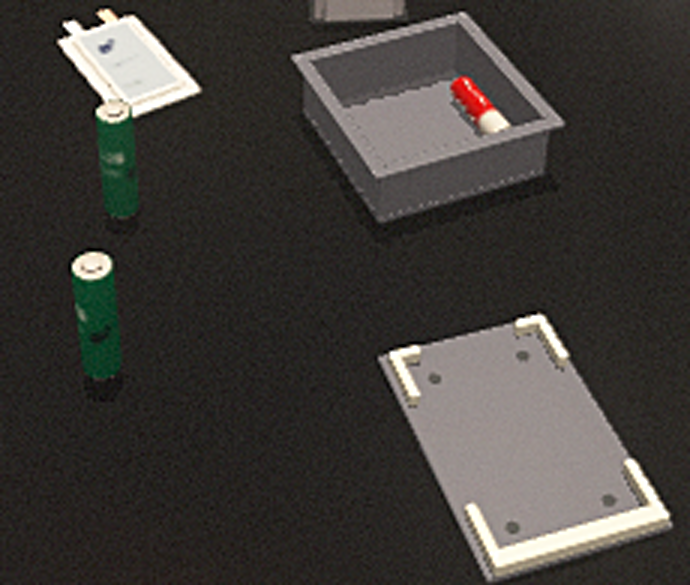

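Run:
```python
from h import *
np.set_printoptions(precision=4,suppress=True)
f=lambda x,o,k:((x[0]+.5)/k-.5+o[0],(x[1]+.5)/k-.5+o[1])
A=lambda *x:f(x,(160,155),4);B=lambda *x:f(x,(310,155),4)
SA=lambda *x:f(x,(190,140),4);SB=lambda *x:f(x,(230,240),3)
def show(n,l):
    print(n); 
    for v,uv,z in l: print("  ",v,at(v,uv,z)[:2])
show("cellA",[("top",B(275,490),.066),("side",SB(114,111),.066)])
show("cellB",[("top",B(491,556),.066),("side",SB(92,266),.066)])
show("vial",[("top",A(111,508),.059),("side",SA(155,133),.059)])
show("aa",[("top",A(374,486),.0495),("side",SA(219,264),.0495)])
show("cr holes +43,0,-43",[("top",A(*p),.026) for p in((94,137),(176,120),(258,101))]+[("side",SA(*p),.026) for p in((493,115),(532,146),(573,179))])
show("cr corners",[("top",A(*p),.026) for p in((32,99),(301,40),(325,143),(52,203))])
show("vr holes +26,-26",[("top",A(*p),.026) for p in((480,123),(579,147))]+[("side",SA(*p),.026) for p in((622,293),(633,351))])
show("vr corners",[("top",A(*p),.026) for p in((437,56),(651,101),(627,216),(410,166))])
show("tub",[("top",B(*p),.038) for p in((140,71),(353,51),(379,256),(163,277))]+[("side",SB(*p),.038) for p in((293,58),(462,14),(563,125),(380,177))])
show("carrier",[("top",B(*p),z) for p,z in(((517,167),.004),((755,163),.0115),((767,314),.0115),((527,323),.004))]+[("side",SB(*p),z) for p,z in(((380,356),.004),((543,316),.0115),((669,520),.0115),((488,568),.0115))])
show("pouch",[("top",A(*p),.005) for p in((540,418),(706,377),(729,473),(563,515),(517,450),(530,493))]+[("side",SA(*p),.005) for p in((238,455),(347,418),(428,519),(312,545))])
```

```text
cellA
   top [ 0.4189 -0.1751]
   side [ 0.4174 -0.1781]
cellB
   top [ 0.3882 -0.2765]
   side [ 0.3864 -0.2802]
vial
   top [0.4093 0.1909]
   side [0.4091 0.1884]
aa
   top [0.4213 0.0661]
   side [0.421  0.0634]
cr holes +43,0,-43
   top [0.603  0.2194]
   top [0.6122 0.1775]
   top [0.6225 0.1355]
   side [0.6002 0.2174]
   side [0.6103 0.1753]
   side [0.6203 0.133 ]
cr corners
   top [0.6233 0.2527]
   top [0.6554 0.1144]
   top [0.6001 0.1001]
   top [0.568 0.239]
vr holes +26,-26
   top [0.611  0.0205]
   top [ 0.5983 -0.0306]
   side [0.6079 0.0173]
   side [ 0.5962 -0.032 ]
vr corners
   top [0.6469 0.0435]
   top [ 0.6229 -0.0675]
   top [ 0.5621 -0.0555]
   top [0.5881 0.056 ]
tub
   top [ 0.6353 -0.1129]
   top [ 0.6461 -0.2216]
   top [ 0.5391 -0.2321]
   top [ 0.528 -0.124]
   side [ 0.5264 -0.1278]
   side [ 0.6313 -0.1166]
   side [ 0.643  -0.2232]
   side [ 0.5387 -0.2333]
carrier
   top [ 0.5944 -0.3109]
   top [ 0.5948 -0.432 ]
   top [ 0.5153 -0.4334]
   top [ 0.5116 -0.3128]
   side [ 0.5106 -0.3137]
   side [ 0.5895 -0.319 ]
   side [ 0.5909 -0.4348]
   side [ 0.5116 -0.4342]
pouch
   top [ 0.4609 -0.0113]
   top [ 0.4824 -0.0962]
   top [ 0.4331 -0.1079]
   top [ 0.4114 -0.0237]
   top [0.4444 0.0002]
   top [ 0.4225 -0.0068]
   side [ 0.4099 -0.0295]
   side [ 0.463 -0.016]
   side [ 0.4802 -0.0992]
   side [ 0.4289 -0.1019]
```

Positions from the two views agree within about 3 mm. The tabs point to +y, and the carrier's open end is also at +y. Next, a helper to work out the shifts in tool axes.

Create g.py:
```python
import sys,numpy as np
from rig import bot, optics
# args: x,y,z,yaw(tool y)  ... -> shift in tool axes from the present pose
s=bot.read_state(); R=np.array(s["tcp_rot"]); p=np.array(s["position"])
yaw=np.degrees(np.arctan2(R[1,1],R[0,1])); print("t",round(s["time_s"],2),"p",p.round(4),"yaw",yaw.round(2),"tilt",R[:2,2].round(4))
for a in sys.argv[1:]:
    x,y,z,w=map(float,a.split(",")); print(a,"->",(R.T@(np.array([x,y,z])-p)).round(4),"rz",round(yaw-w,1))
```

```bash
python3 g.py 0.45,0.25,0.2,13 0.418,-0.1765,0.13,13
```

```text
t 0.1 p [0.1896 0.5949 0.2217] yaw 72.31 tilt [-0.0009 -0.0017]
0.45,0.25,0.2,13 -> [-0.3529 -0.2494  0.022 ] rz 59.3
0.418,-0.1765,0.13,13 -> [-0.4521 -0.6653  0.0928] rz 59.3
```

The rows are not in the units I measure in: shifts go in mm. I convert before sending: -0.665 m is -665, -0.452 m is -452.

Call:
send_path([
  {"pos": [-353, -249, 22], "rot": [0, 0, 59.3], "aperture": 1},
  {"pos": [-353, -249, 22], "rot": [0, 0, 59.3], "aperture": 1},
  {"pos": [-353, -249, 22], "rot": [0, 0, 59.3], "aperture": 1},
  {"pos": [-353, -249, 22], "rot": [0, 0, 59.3], "aperture": 1},
  {"pos": [-353, -249, 22], "rot": [0, 0, 59.3], "aperture": 1},
  {"pos": [-353, -249, 22], "rot": [0, 0, 59.3], "aperture": 1},
  {"pos": [-353, -249, 22], "rot": [0, 0, 59.3], "aperture": 1},
  {"pos": [-353, -249, 22], "rot": [0, 0, 59.3], "aperture": 1},
  {"pos": [-452, -665, 93], "rot": [0, 0, 59.3], "aperture": 1},
  {"pos": [-452, -665, 93], "rot": [0, 0, 59.3], "aperture": 1},
  {"pos": [-452, -665, 93], "rot": [0, 0, 59.3], "aperture": 1},
  {"pos": [-452, -665, 93], "rot": [0, 0, 59.3], "aperture": 1},
  {"pos": [-452, -665, 93], "rot": [0, 0, 59.3], "aperture": 1},
  {"pos": [-452, -665, 93], "rot": [0, 0, 59.3], "aperture": 1},
  {"pos": [-452, -665, 93], "rot": [0, 0, 59.3], "aperture": 1},
  {"pos": [-452, -665, 93], "rot": [0, 0, 59.3], "aperture": 1},
  {"pos": [-452, -665, 93], "rot": [0, 0, 59.3], "aperture": 1},
  {"pos": [-452, -665, 93], "rot": [0, 0, 59.3], "aperture": 1},
  {"pos": [-452, -665, 93], "rot": [0, 0, 59.3], "aperture": 1},
  {"pos": [-452, -665, 93], "rot": [0, 0, 59.3], "aperture": 1},
])

```text
time_s: 2.1
position: [0.4177, -0.1742, 0.1293]
tcp_rot: [[-0.225, 0.974, -0.001], [0.974, 0.225, 0.002], [0.002, -0.001, -1.0]]
force: [-0.3, 0.3, -0.1]
opening: 1.003
grasp_force: 0.0
```

```bash
python3 g.py 0.418,-0.1765,0.031,13
```

```text
t 2.1 p [ 0.4177 -0.1742  0.1293] yaw 13.0 tilt [-0.0015  0.0016]
0.418,-0.1765,0.031,13 -> [-0.0025 -0.0001  0.0983] rz 0.0
```

To row units: 0.098 m is 98, 0.09 m is 90.

Call:
send_path([
  {"pos": [0, 0, 40], "aperture": 1},
  {"pos": [0, 0, 70], "aperture": 1},
  {"pos": [0, 0, 90], "aperture": 1},
  {"pos": [0, 0, 98], "aperture": 1},
  {"pos": [0, 0, 98], "aperture": 1},
  {"pos": [0, 0, 98], "aperture": 1},
])

```text
time_s: 2.7
position: [0.4189, -0.1748, 0.0323]
tcp_rot: [[-0.227, 0.974, 0.001], [0.974, 0.227, -0.0], [-0.001, 0.001, -1.0]]
force: [-0.2, -1.5, 0.5]
opening: 0.999
grasp_force: 0.0
```

```bash
python3 g.py
```

```text
t 2.7 p [ 0.4189 -0.1748  0.0323] yaw 13.1 tilt [ 0.0006 -0.0004]
```

Run:
```python
from rig import bot, optics
import cv2
for n,b in(("top",(330,235,110,80)),("side",(220,240,110,90))):
    c=optics.capture(n)["color"][:,:,::-1]; x,y,w,h=b
    cv2.imwrite(f"pics/{n}1.png",cv2.resize(c[y:y+h,x:x+w],None,fx=5,fy=5,interpolation=cv2.INTER_CUBIC))
```

```text
(no output)
```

View pics/side1.png

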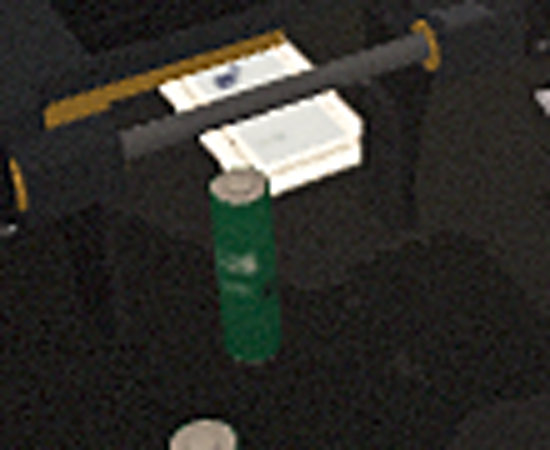

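The cell stands between the two dark fingers, roughly midway (crop x about 245, fingers near 95 and 400). I'll close on it.

Call:
send_path([
  {"aperture": 0},
  {"aperture": 0},
  {"aperture": 0},
  {"aperture": 0},
  {"aperture": 0},
  {"aperture": 0},
  {"aperture": 0},
  {"aperture": 0},
  {"aperture": 0},
  {"aperture": 0},
])

```text
time_s: 3.8
position: [0.4184, -0.1754, 0.0315]
tcp_rot: [[-0.225, 0.974, -0.0], [0.974, 0.225, 0.0], [0.0, -0.0, -1.0]]
force: [-0.5, 0.0, 0.1]
opening: 0.196
grasp_force: 29.9
```

```bash
python3 g.py
```

```text
t 3.8 p [ 0.4184 -0.1754  0.0315] yaw 13.01 tilt [-0.0001  0.0001]
```

```bash
python3 g.py 0.611,0.1765,0.13,13.2
```

```text
t 3.8 p [ 0.4184 -0.1754  0.0315] yaw 13.01 tilt [-0.0001  0.0001]
0.611,0.1765,0.13,13.2 -> [ 0.2996  0.2669 -0.0985] rz -0.2
```

To row units: 0.2996 m is 299.6, 0.29 m is 290.

Call:
send_path([
  {"pos": [0, 0, -30], "aperture": 0},
  {"pos": [0, 0, -70], "aperture": 0},
  {"pos": [0, 0, -98.5], "aperture": 0},
  {"pos": [30, 27, -98.5], "aperture": 0},
  {"pos": [60, 53, -98.5], "aperture": 0},
  {"pos": [90, 80, -98.5], "aperture": 0},
  {"pos": [120, 107, -98.5], "aperture": 0},
  {"pos": [150, 133, -98.5], "aperture": 0},
  {"pos": [180, 160, -98.5], "aperture": 0},
  {"pos": [210, 187, -98.5], "aperture": 0},
  {"pos": [240, 213, -98.5], "aperture": 0},
  {"pos": [270, 240, -98.5], "aperture": 0},
  {"pos": [290, 258, -98.5], "aperture": 0},
  {"pos": [299.6, 266.9, -98.5], "aperture": 0},
  {"pos": [299.6, 266.9, -98.5], "aperture": 0},
  {"pos": [299.6, 266.9, -98.5], "aperture": 0},
  {"pos": [299.6, 266.9, -98.5], "aperture": 0},
])

```text
time_s: 5.5
position: [0.6101, 0.175, 0.1298]
tcp_rot: [[-0.224, 0.975, -0.002], [0.975, 0.224, -0.001], [-0.0, -0.002, -1.0]]
force: [-0.8, -0.9, -0.3]
opening: 0.199
grasp_force: 29.9
```

```bash
python3 g.py 0.611,0.1765,0.038,13.2
```

```text
t 5.5 p [0.6101 0.175  0.1298] yaw 12.93 tilt [-0.0017 -0.0006]
0.611,0.1765,0.038,13.2 -> [0.0012 0.0014 0.0918] rz -0.3
```

Call:
send_path([
  {"pos": [1, 1, 30], "aperture": 0},
  {"pos": [1, 1, 50], "aperture": 0},
  {"pos": [1, 1, 65], "aperture": 0},
  {"pos": [1, 1, 77], "aperture": 0},
  {"pos": [1, 1, 85], "aperture": 0},
  {"pos": [1, 1, 90], "aperture": 0},
  {"pos": [1, 1, 92.5], "aperture": 0},
  {"pos": [1, 1, 92.5], "aperture": 0},
  {"pos": [1, 1, 92.5], "aperture": 0},
  {"pos": [1, 1, 92.5], "aperture": 0},
])

```text
time_s: 6.5
position: [0.6122, 0.1778, 0.0382]
tcp_rot: [[-0.225, 0.974, 0.001], [0.974, 0.225, 0.0], [-0.0, 0.001, -1.0]]
force: [0.4, 0.2, -0.2]
opening: 0.199
grasp_force: 29.9
```

```bash
python3 g.py
```

```text
t 6.5 p [0.6122 0.1778 0.0382] yaw 13.02 tilt [0.0012 0.0002]
```

To row units: -0.09 m is -90, -0.06 m is -60.

Call:
send_path([
  {"pos": [0, 0, 1.5], "aperture": 0},
  {"pos": [0, 0, 1.5], "aperture": 0},
  {"pos": [0, 0, 1.5], "aperture": 0.28},
  {"pos": [0, 0, 1.5], "aperture": 0.4},
  {"pos": [0, 0, 1.5], "aperture": 0.5},
  {"pos": [0, 0, 1.5], "aperture": 0.5},
  {"pos": [0, 0, 1.5], "aperture": 0.5},
  {"pos": [0, 0, -30], "aperture": 0.5},
  {"pos": [0, 0, -60], "aperture": 0.5},
  {"pos": [0, 0, -90], "aperture": 0.5},
  {"pos": [0, 0, -90], "aperture": 1},
  {"pos": [0, 0, -90], "aperture": 1},
])

```text
time_s: 7.7
position: [0.612, 0.1777, 0.1282]
tcp_rot: [[-0.225, 0.974, 0.001], [0.974, 0.225, 0.0], [-0.0, 0.001, -1.0]]
force: [0.1, 0.7, 0.2]
opening: 0.608
grasp_force: 0.0
```

```bash
python3 g.py 0.3873,-0.2783,0.13,13 0.3873,-0.2783,0.031,13
```

Run:
```python
from rig import bot, optics
import cv2
c=optics.capture("side")["color"][:,:,::-1]; x,y,w,h=230,120,200,150
cv2.imwrite("pics/side2.png",cv2.resize(c[y:y+h,x:x+w],None,fx=4,fy=4,interpolation=cv2.INTER_CUBIC))
```

```text
t 7.7 p [0.612  0.1777 0.1282] yaw 13.01 tilt [0.0014 0.0001]
0.3873,-0.2783,0.13,13 -> [-0.3937 -0.3216 -0.0022] rz 0.0
0.3873,-0.2783,0.031,13 -> [-0.3937 -0.3217  0.0968] rz 0.0
```

View pics/side2.png

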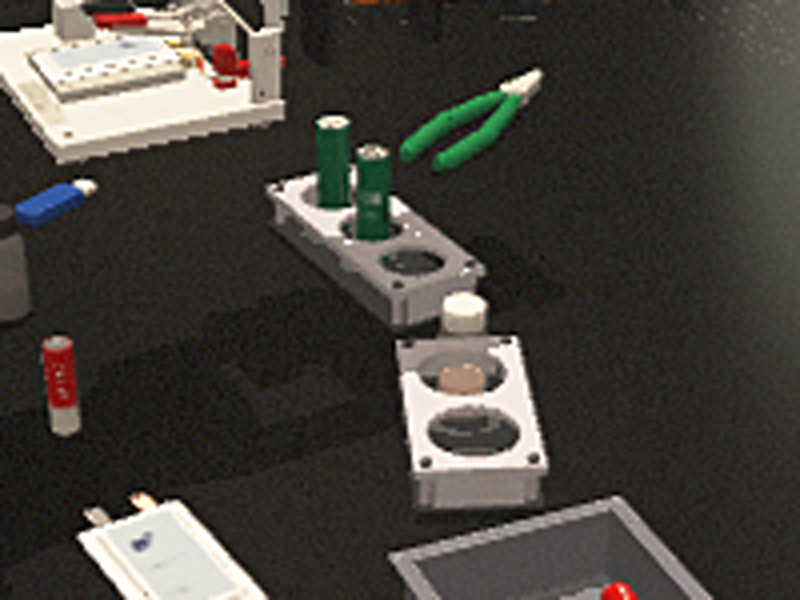

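The first cell stands in the middle hole, and the stored cell is still upright. Next, the second cell.

Call:
send_path([
  {"pos": [-50, -40, 0], "aperture": 1},
  {"pos": [-394, -322, 0], "aperture": 1},
  {"pos": [-394, -322, 0], "aperture": 1},
  {"pos": [-394, -322, 0], "aperture": 1},
  {"pos": [-394, -322, 0], "aperture": 1},
  {"pos": [-394, -322, 0], "aperture": 1},
  {"pos": [-394, -322, 0], "aperture": 1},
  {"pos": [-394, -322, 0], "aperture": 1},
  {"pos": [-394, -322, 0], "aperture": 1},
  {"pos": [-394, -322, 0], "aperture": 1},
  {"pos": [-394, -322, 0], "aperture": 1},
  {"pos": [-394, -322, 0], "aperture": 1},
  {"pos": [-394, -322, 0], "aperture": 1},
  {"pos": [-394, -322, 0], "aperture": 1},
  {"pos": [-394, -322, 0], "aperture": 1},
])

```text
time_s: 9.25
position: [0.3872, -0.2769, 0.1274]
tcp_rot: [[-0.228, 0.974, -0.001], [0.974, 0.228, 0.001], [0.001, -0.0, -1.0]]
force: [-0.3, -0.3, 0.1]
opening: 0.999
grasp_force: 0.0
```

```bash
python3 g.py 0.3873,-0.2783,0.031,13
```

```text
t 9.25 p [ 0.3872 -0.2769  0.1274] yaw 13.16 tilt [-0.0006  0.0009]
0.3873,-0.2783,0.031,13 -> [-0.0015 -0.0002  0.0964] rz 0.2
```

Call:
send_path([
  {"pos": [0, 0, 40], "aperture": 1},
  {"pos": [0, 0, 70], "aperture": 1},
  {"pos": [0, 0, 90], "aperture": 1},
  {"pos": [0, 0, 96], "aperture": 1},
  {"pos": [0, 0, 96], "aperture": 1},
  {"pos": [0, 0, 96], "aperture": 0},
  {"pos": [0, 0, 96], "aperture": 0},
  {"pos": [0, 0, 96], "aperture": 0},
  {"pos": [0, 0, 96], "aperture": 0},
  {"pos": [0, 0, 96], "aperture": 0},
  {"pos": [0, 0, 96], "aperture": 0},
  {"pos": [0, 0, 96], "aperture": 0},
  {"pos": [0, 0, 96], "aperture": 0},
  {"pos": [0, 0, 96], "aperture": 0},
  {"pos": [0, 0, 96], "aperture": 0},
])

```text
time_s: 10.75
position: [0.3867, -0.2786, 0.0315]
tcp_rot: [[-0.225, 0.974, -0.0], [0.974, 0.225, 0.0], [0.0, -0.0, -1.0]]
force: [-0.3, 0.3, -0.2]
opening: 0.203
grasp_force: 30.0
```

```bash
python3 g.py  0.6214,0.1343,0.13,13.2
```

```text
t 10.75 p [ 0.3867 -0.2786  0.0315] yaw 13.01 tilt [-0.0001  0.0001]
0.6214,0.1343,0.13,13.2 -> [ 0.3495  0.3216 -0.0985] rz -0.2
```

Call:
send_path([
  {"pos": [0, 0, -30], "aperture": 0},
  {"pos": [0, 0, -70], "aperture": 0},
  {"pos": [0, 0, -98.5], "aperture": 0},
  {"pos": [32, 29, -98.5], "aperture": 0},
  {"pos": [64, 58, -98.5], "aperture": 0},
  {"pos": [96, 87, -98.5], "aperture": 0},
  {"pos": [128, 116, -98.5], "aperture": 0},
  {"pos": [160, 145, -98.5], "aperture": 0},
  {"pos": [192, 174, -98.5], "aperture": 0},
  {"pos": [224, 203, -98.5], "aperture": 0},
  {"pos": [256, 233, -98.5], "aperture": 0},
  {"pos": [288, 264, -98.5], "aperture": 0},
  {"pos": [318, 293, -98.5], "aperture": 0},
  {"pos": [338, 312, -98.5], "aperture": 0},
  {"pos": [348.5, 320.6, -98.5], "aperture": 0},
  {"pos": [348.5, 320.6, -98.5], "aperture": 0},
  {"pos": [348.5, 320.6, -98.5], "aperture": 0},
  {"pos": [348.5, 320.6, -98.5], "aperture": 0},
])

```text
time_s: 12.55
position: [0.6196, 0.1315, 0.1298]
tcp_rot: [[-0.224, 0.975, -0.002], [0.975, 0.224, -0.001], [-0.0, -0.002, -1.0]]
force: [-1.0, 0.3, 0.2]
opening: 0.198
grasp_force: 30.0
```

```bash
python3 g.py 0.6214,0.1343,0.038,13.2
```

```text
t 12.55 p [0.6196 0.1315 0.1298] yaw 12.92 tilt [-0.0017 -0.0005]
0.6214,0.1343,0.038,13.2 -> [0.0023 0.0025 0.0918] rz -0.3
```

Call:
send_path([
  {"pos": [1, 1, 30], "aperture": 0},
  {"pos": [1, 1, 50], "aperture": 0},
  {"pos": [1, 1, 65], "aperture": 0},
  {"pos": [1, 1, 77], "aperture": 0},
  {"pos": [1, 1, 85], "aperture": 0},
  {"pos": [1, 1, 90], "aperture": 0},
  {"pos": [1, 1, 92.5], "aperture": 0},
  {"pos": [1, 1, 93.5], "aperture": 0},
  {"pos": [1, 1, 94], "aperture": 0},
  {"pos": [1, 1, 94], "aperture": 0},
])

```text
time_s: 13.55
position: [0.6218, 0.1343, 0.0366]
tcp_rot: [[-0.225, 0.974, 0.001], [0.974, 0.225, 0.0], [-0.0, 0.001, -1.0]]
force: [-0.0, -0.8, -0.3]
opening: 0.201
grasp_force: 30.0
```

```bash
python3 g.py
```

```text
t 13.55 p [0.6218 0.1343 0.0366] yaw 13.01 tilt [0.001 0.   ]
```

Now release, retract, and head for the vial with the tool's y at −13.6°.

To row units: -0.092 m is -92, -0.06 m is -60.

Call:
send_path([
  {"aperture": 0.28},
  {"aperture": 0.4},
  {"aperture": 0.5},
  {"aperture": 0.5},
  {"aperture": 0.5},
  {"pos": [0, 0, -30], "aperture": 0.5},
  {"pos": [0, 0, -60], "aperture": 0.5},
  {"pos": [0, 0, -92], "aperture": 0.5},
  {"pos": [0, 0, -92], "aperture": 0.5},
  {"pos": [0, 0, -92], "aperture": 1},
])

```text
time_s: 14.55
position: [0.6218, 0.1343, 0.1289]
tcp_rot: [[-0.225, 0.974, 0.002], [0.974, 0.225, 0.0], [-0.0, 0.002, -1.0]]
force: [-0.9, -0.1, -0.2]
opening: 0.536
grasp_force: 0.0
```

```bash
python3 g.py 0.4092,0.1897,0.13,-13.6
```

```text
t 14.55 p [0.6218 0.1343 0.1289] yaw 13.01 tilt [0.0018 0.    ]
0.4092,0.1897,0.13,-13.6 -> [ 0.1019 -0.1947 -0.0015] rz 26.6
```

Call:
send_path([
  {"pos": [30, -40, 0], "rot": [0, 0, 8], "aperture": 1},
  {"pos": [60, -80, 0], "rot": [0, 0, 16], "aperture": 1},
  {"pos": [90, -120, 0], "rot": [0, 0, 24], "aperture": 1},
  {"pos": [102, -160, 0], "rot": [0, 0, 26.6], "aperture": 1},
  {"pos": [102, -195, 0], "rot": [0, 0, 26.6], "aperture": 1},
  {"pos": [102, -195, 0], "rot": [0, 0, 26.6], "aperture": 1},
  {"pos": [102, -195, 0], "rot": [0, 0, 26.6], "aperture": 1},
  {"pos": [102, -195, 0], "rot": [0, 0, 26.6], "aperture": 1},
  {"pos": [102, -195, 0], "rot": [0, 0, 26.6], "aperture": 1},
])

```text
time_s: 15.45
position: [0.4102, 0.1898, 0.1278]
tcp_rot: [[0.236, 0.972, 0.001], [0.972, -0.236, 0.0], [0.001, 0.001, -1.0]]
force: [0.7, 0.6, -0.4]
opening: 0.998
grasp_force: 0.0
```

```bash
python3 g.py 0.4092,0.1897,0.028,-13.6
```

```text
t 15.45 p [0.4102 0.1898 0.1278] yaw -13.63 tilt [0.0012 0.0002]
0.4092,0.1897,0.028,-13.6 -> [-0.0003 -0.001   0.0998] rz -0.0
```

Call:
send_path([
  {"pos": [0, 0, 40], "aperture": 1},
  {"pos": [0, 0, 70], "aperture": 1},
  {"pos": [0, 0, 90], "aperture": 1},
  {"pos": [0, 0, 99], "aperture": 1},
  {"pos": [0, 0, 99], "aperture": 1},
  {"pos": [0, 0, 99], "aperture": 0},
  {"pos": [0, 0, 99], "aperture": 0},
  {"pos": [0, 0, 99], "aperture": 0},
  {"pos": [0, 0, 99], "aperture": 0},
  {"pos": [0, 0, 99], "aperture": 0},
  {"pos": [0, 0, 99], "aperture": 0},
  {"pos": [0, 0, 99], "aperture": 0},
  {"pos": [0, 0, 99], "aperture": 0},
  {"pos": [0, 0, 99], "aperture": 0},
  {"pos": [0, 0, 99], "aperture": 0},
])

```text
time_s: 16.95
position: [0.4084, 0.1897, 0.029]
tcp_rot: [[0.235, 0.972, -0.0], [0.972, -0.235, -0.0], [-0.0, -0.0, -1.0]]
force: [-0.2, 0.3, -0.1]
opening: 0.263
grasp_force: 29.9
```

```bash
python3 g.py 0.5972,-0.0313,0.13,-13.6;  python3 - <<'E'
from rig import bot, optics
import cv2
c=optics.capture("side")["color"][:,:,::-1]; x,y,w,h=190,100,200,150
cv2.imwrite("pics/side3.png",cv2.resize(c[y:y+h,x:x+w],None,fx=4,fy=4,interpolation=cv2.INTER_CUBIC))
E
```

```text
t 16.95 p [0.4084 0.1897 0.029 ] yaw -13.6 tilt [-0.0001 -0.    ]
0.5972,-0.0313,0.13,-13.6 -> [-0.1705  0.2354 -0.101 ] rz 0.0
```

View pics/side3.png

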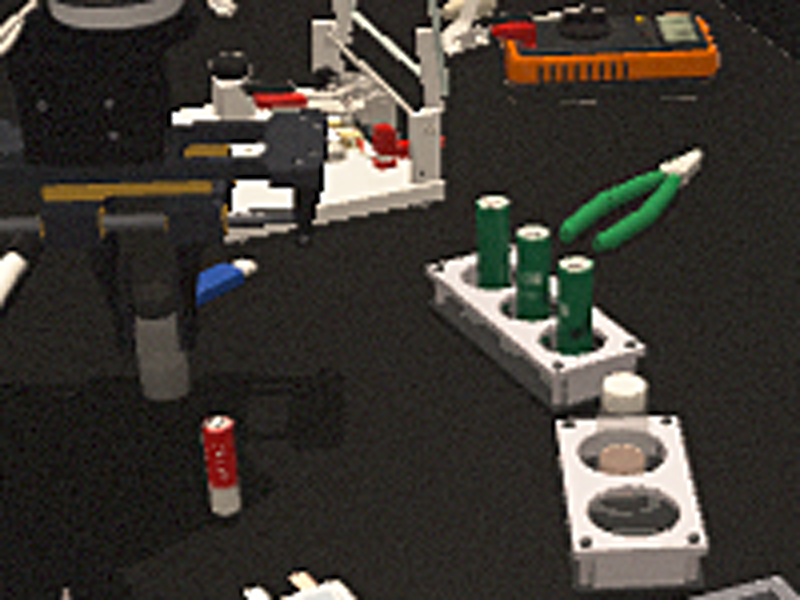

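All three cells stand in the rack, and the vial is held by its cap and upright (crop 160,330). Carrying it to its rack.

To row units: 0.235 m is 235, 0.229 m is 229.

Call:
send_path([
  {"pos": [0, 0, -30], "aperture": 0},
  {"pos": [0, 0, -70], "aperture": 0},
  {"pos": [0, 0, -101], "aperture": 0},
  {"pos": [-20, 27, -101], "aperture": 0},
  {"pos": [-43, 60, -101], "aperture": 0},
  {"pos": [-66, 92, -101], "aperture": 0},
  {"pos": [-90, 125, -101], "aperture": 0},
  {"pos": [-113, 158, -101], "aperture": 0},
  {"pos": [-136, 190, -101], "aperture": 0},
  {"pos": [-155, 215, -101], "aperture": 0},
  {"pos": [-166, 229, -101], "aperture": 0},
  {"pos": [-170.5, 235, -101], "aperture": 0},
  {"pos": [-170.5, 235, -101], "aperture": 0},
  {"pos": [-170.5, 235, -101], "aperture": 0},
  {"pos": [-170.5, 235, -101], "aperture": 0},
  {"pos": [-170.5, 235, -101], "aperture": 0},
])

```text
time_s: 18.6
position: [0.596, -0.03, 0.1301]
tcp_rot: [[0.234, 0.972, -0.001], [0.972, -0.234, 0.0], [0.0, -0.001, -1.0]]
force: [0.5, 0.0, 0.1]
opening: 0.266
grasp_force: 29.9
```

```bash
python3 g.py 0.5972,-0.0313,0.035,-13.6
```

```text
t 18.6 p [ 0.596  -0.03    0.1301] yaw -13.51 tilt [-0.0008  0.0003]
0.5972,-0.0313,0.035,-13.6 -> [-0.001   0.0016  0.0951] rz 0.1
```

To row units: 0.095 m is 95, 0.094 m is 94.

Call:
send_path([
  {"pos": [0, 1, 30], "aperture": 0},
  {"pos": [0, 1, 50], "aperture": 0},
  {"pos": [0, 1, 65], "aperture": 0},
  {"pos": [0, 1, 78], "aperture": 0},
  {"pos": [0, 1, 86], "aperture": 0},
  {"pos": [0, 1, 91], "aperture": 0},
  {"pos": [0, 1, 94], "aperture": 0},
  {"pos": [0, 1, 95], "aperture": 0},
  {"pos": [0, 1, 95], "aperture": 0},
  {"pos": [0, 1, 95], "aperture": 0},
])

```text
time_s: 19.6
position: [0.5981, -0.0315, 0.0355]
tcp_rot: [[0.235, 0.972, 0.001], [0.972, -0.235, -0.0], [-0.0, 0.001, -1.0]]
force: [-0.4, 0.6, -0.3]
opening: 0.261
grasp_force: 29.9
```

```bash
python3 g.py
```

```text
t 19.6 p [ 0.5981 -0.0315  0.0355] yaw -13.59 tilt [ 0.0009 -0.0002]
```

To row units: -0.095 m is -95, -0.06 m is -60.

Call:
send_path([
  {"pos": [0, 0, 1], "aperture": 0},
  {"pos": [0, 0, 1], "aperture": 0.34},
  {"pos": [0, 0, 1], "aperture": 0.45},
  {"pos": [0, 0, 1], "aperture": 0.55},
  {"pos": [0, 0, 1], "aperture": 0.55},
  {"pos": [0, 0, 1], "aperture": 0.55},
  {"pos": [0, 0, -30], "aperture": 0.55},
  {"pos": [0, 0, -60], "aperture": 0.55},
  {"pos": [0, 0, -95], "aperture": 0.6},
  {"pos": [0, 0, -95], "aperture": 0.8},
  {"pos": [0, 0, -95], "aperture": 1},
])

```text
time_s: 20.7
position: [0.5982, -0.0315, 0.1309]
tcp_rot: [[0.235, 0.972, 0.002], [0.972, -0.235, -0.0], [-0.0, 0.002, -1.0]]
force: [-0.4, -0.7, -0.5]
opening: 0.7
grasp_force: 0.0
```

```bash
python3 g.py 0.4463,-0.0605,0.09,13.8 0.4463,-0.0605,0.002,13.8
```

```text
t 20.7 p [ 0.5982 -0.0315  0.1309] yaw -13.59 tilt [ 0.0019 -0.0005]
0.4463,-0.0605,0.09,13.8 -> [-0.0639 -0.1409  0.0406] rz -27.4
0.4463,-0.0605,0.002,13.8 -> [-0.0639 -0.1411  0.1286] rz -27.4
```

Call:
send_path([
  {"pos": [-10, -30, 0], "rot": [0, 0, -7], "aperture": 1},
  {"pos": [-30, -70, 0], "rot": [0, 0, -14], "aperture": 1},
  {"pos": [-50, -110, 20], "rot": [0, 0, -21], "aperture": 1},
  {"pos": [-64, -141, 40], "rot": [0, 0, -27.4], "aperture": 1},
  {"pos": [-64, -141, 40], "rot": [0, 0, -27.4], "aperture": 1},
  {"pos": [-64, -141, 40], "rot": [0, 0, -27.4], "aperture": 1},
  {"pos": [-64, -141, 40], "rot": [0, 0, -27.4], "aperture": 1},
  {"pos": [-64, -141, 40], "rot": [0, 0, -27.4], "aperture": 1},
])

```text
time_s: 21.5
position: [0.4475, -0.0609, 0.0902]
tcp_rot: [[-0.239, 0.971, 0.002], [0.971, 0.239, -0.001], [-0.001, 0.002, -1.0]]
force: [0.3, 0.0, 0.0]
opening: 0.999
grasp_force: 0.0
```

```bash
python3 g.py 0.4463,-0.0605,0.003,13.8
```

Run:
```python
from rig import bot, optics
import cv2
for n,b in(("top",(250,160,130,130)),("side",(220,140,140,130))):
    c=optics.capture(n)["color"][:,:,::-1]; x,y,w,h=b
    cv2.imwrite(f"pics/{n}4.png",cv2.resize(c[y:y+h,x:x+w],None,fx=4,fy=4,interpolation=cv2.INTER_CUBIC))
```

```text
t 21.5 p [ 0.4475 -0.0609  0.0902] yaw 13.82 tilt [ 0.0022 -0.0008]
0.4463,-0.0605,0.003,13.8 -> [ 0.0007 -0.0012  0.0872] rz 0.0
```

View pics/side4.png

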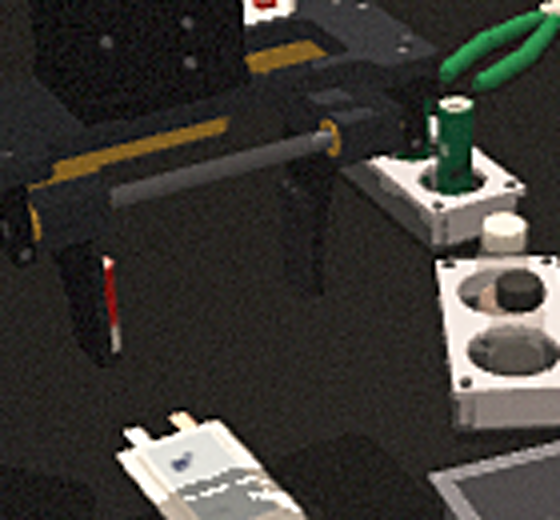

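The vial stands in the near hole, black cap at crop (520,290), and the fingers straddle the pouch. Going down.

Call:
send_path([
  {"pos": [0, 0, 40], "aperture": 1},
  {"pos": [0, 0, 65], "aperture": 1},
  {"pos": [0, 0, 78], "aperture": 1},
  {"pos": [0, 0, 84], "aperture": 1},
  {"pos": [0, 0, 87], "aperture": 1},
  {"pos": [0, 0, 87], "aperture": 1},
  {"pos": [0, 0, 87], "aperture": 1},
])

```text
time_s: 22.3
position: [0.4463, -0.0607, 0.0037]
tcp_rot: [[-0.239, 0.971, 0.001], [0.971, 0.239, -0.001], [-0.001, 0.001, -1.0]]
force: [0.2, -0.1, 0.5]
opening: 0.995
grasp_force: 0.0
```

```bash
python3 g.py
```

```text
t 22.3 p [ 0.4463 -0.0607  0.0037] yaw 13.82 tilt [ 0.0014 -0.0006]
```

To row units: 0.002 m is 2.

Call:
send_path([
  {"pos": [0, 0, 2], "aperture": 1},
  {"pos": [0, 0, 2], "aperture": 0},
  {"pos": [0, 0, 2], "aperture": 0},
  {"pos": [0, 0, 2], "aperture": 0},
  {"pos": [0, 0, 2], "aperture": 0},
  {"pos": [0, 0, 2], "aperture": 0},
  {"pos": [0, 0, 2], "aperture": 0},
  {"pos": [0, 0, 2], "aperture": 0},
  {"pos": [0, 0, 2], "aperture": 0},
])

```text
time_s: 23.2
position: [0.4446, -0.0606, 0.0029]
tcp_rot: [[-0.239, 0.971, -0.001], [0.971, 0.239, -0.0], [-0.0, -0.001, -1.0]]
force: [-5.7, -2.8, 22.0]
opening: 0.518
grasp_force: 31.3
```

```bash
python3 g.py
```

```text
t 23.2 p [ 0.4446 -0.0606  0.0029] yaw 13.85 tilt [-0.0006 -0.0004]
```

Run:
```python
from rig import bot, optics
import cv2,numpy as np
for i in range(3):
    s=bot.read_state(); 
    c=optics.capture("side")["color"][:,:,::-1]; print(s["force"],s["opening"],s["grasp_force"],s["position"])
a=c; t=optics.capture("top")["color"][:,:,::-1]
r=lambda im,x,y,w,h:cv2.resize(im[y:y+h,x:x+w],(400,400),interpolation=cv2.INTER_CUBIC)
cv2.imwrite("pics/p5.png",np.hstack([r(a,220,170,100,100),r(t,265,215,100,100)]))
```

```text
[-5.72579254 -2.83022967 22.02112838] 0.5175247156618368 31.309748366475105 [ 0.44456318 -0.06059268  0.00294396]
[-5.4954085  -2.19863259 22.70237184] 0.5154594847842303 31.291233748197556 [ 0.44456898 -0.06058351  0.00294384]
[-6.18069116 -1.59401556 21.55772257] 0.5168856024356597 31.28689795732498 [ 0.44457563 -0.06058665  0.00295171]
```

View pics/p5.png

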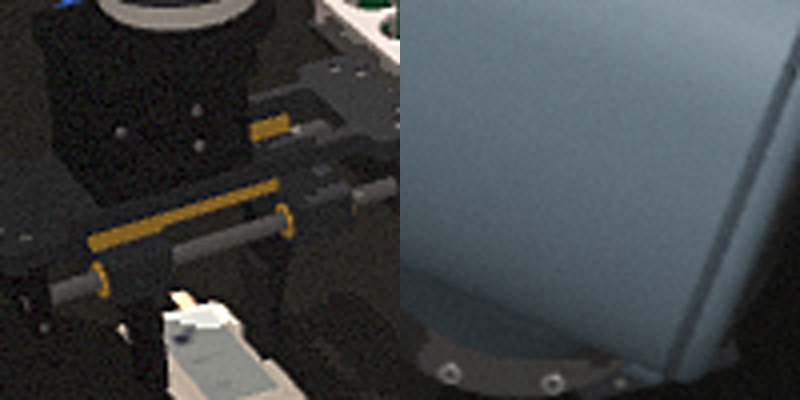

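The fingers straddle the pouch but sit a bit high on its sloping edges (opening 45 mm, 22 N upward). I'll reopen and take it lower.

To row units: -0.001 m is -1.

Call:
send_path([
  {"aperture": 0.6},
  {"aperture": 0.75},
  {"aperture": 0.75},
  {"aperture": 0.75},
  {"pos": [0, -1, 0], "aperture": 0.75},
])

```text
time_s: 23.9
position: [0.4449, -0.0608, 0.0008]
tcp_rot: [[-0.239, 0.971, -0.0], [0.971, 0.239, 0.0], [0.0, -0.0, -1.0]]
force: [0.4, 0.5, 0.7]
opening: 0.739
grasp_force: 0.0
```

```bash
python3 g.py
```

```text
t 23.9 p [ 0.4449 -0.0608  0.0008] yaw 13.82 tilt [-0.  0.]
```

Call:
send_path([
  {"pos": [0, 0, 0.8], "aperture": 0.75},
  {"pos": [0, 0, 1.2], "aperture": 0.75},
  {"pos": [0, 0, 1.2], "aperture": 0},
  {"pos": [0, 0, 1.2], "aperture": 0},
  {"pos": [0, 0, 1.2], "aperture": 0},
  {"pos": [0, 0, 1.2], "aperture": 0},
  {"pos": [0, 0, 1.2], "aperture": 0},
  {"pos": [0, 0, 1.2], "aperture": 0},
])

```text
time_s: 24.7
position: [0.4447, -0.0608, 0.0004]
tcp_rot: [[-0.239, 0.971, 0.0], [0.971, 0.239, -0.0], [-0.0, 0.0, -1.0]]
force: [-0.4, -0.0, 9.0]
opening: 0.555
grasp_force: 30.6
```

```bash
python3 g.py
```

```text
t 24.7 p [ 4.447e-01 -6.080e-02  4.000e-04] yaw 13.81 tilt [ 0.0004 -0.0002]
```

To row units: -0.07 m is -70, -0.05 m is -50.

Call:
send_path([
  {"pos": [0, 0, -2], "aperture": 0},
  {"pos": [0, 0, -6], "aperture": 0},
  {"pos": [0, 0, -15], "aperture": 0},
  {"pos": [0, 0, -30], "aperture": 0},
  {"pos": [0, 0, -50], "aperture": 0},
  {"pos": [0, 0, -70], "aperture": 0},
  {"pos": [0, 0, -70], "aperture": 0},
  {"pos": [0, 0, -70], "aperture": 0},
])

```text
time_s: 25.5
position: [0.4449, -0.0608, 0.0703]
tcp_rot: [[-0.239, 0.971, 0.001], [0.971, 0.239, -0.001], [-0.001, 0.001, -1.0]]
force: [-0.8, 0.5, -0.9]
opening: 0.558
grasp_force: 30.0
```

```bash
python3 g.py 0.5533,-0.392,0.07,1
```

Run:
```python
from rig import bot, optics
import cv2,numpy as np
a=optics.capture("side")["color"][:,:,::-1]
x,y,w,h=190,120,150,130
cv2.imwrite("pics/p6.png",cv2.resize(a[y:y+h,x:x+w],None,fx=4,fy=4,interpolation=cv2.INTER_CUBIC))
```

```text
t 25.5 p [ 0.4449 -0.0608  0.0703] yaw 13.81 tilt [ 0.0013 -0.0005]
0.5533,-0.392,0.07,1 -> [-0.3475  0.0262  0.0006] rz 12.8
```

View pics/p6.png

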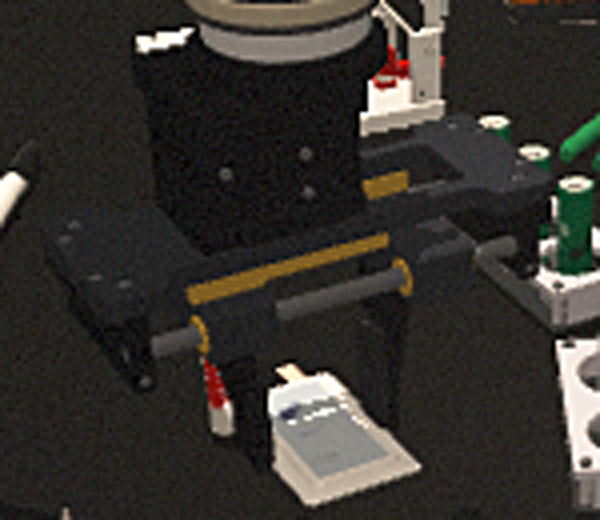

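The pouch hangs level between the fingers, tabs toward +y. Carrying it to the carrier.

The rows are not in the units I measure in: shifts go in mm. I convert before sending: -0.2 m is -200, -0.14 m is -140.

Call:
send_path([
  {"pos": [-20, 1, 0], "rot": [0, 0, 1], "aperture": 0},
  {"pos": [-50, 3, 0], "rot": [0, 0, 2], "aperture": 0},
  {"pos": [-80, 5, 0], "rot": [0, 0, 3], "aperture": 0},
  {"pos": [-110, 8, 0], "rot": [0, 0, 4], "aperture": 0},
  {"pos": [-140, 10, 0], "rot": [0, 0, 5.2], "aperture": 0},
  {"pos": [-170, 12, 0], "rot": [0, 0, 6.4], "aperture": 0},
  {"pos": [-200, 15, 0], "rot": [0, 0, 7.6], "aperture": 0},
  {"pos": [-230, 17, 0], "rot": [0, 0, 8.8], "aperture": 0},
  {"pos": [-260, 19, 0], "rot": [0, 0, 10], "aperture": 0},
  {"pos": [-290, 22, 0], "rot": [0, 0, 11], "aperture": 0},
  {"pos": [-315, 24, 0], "rot": [0, 0, 12], "aperture": 0},
  {"pos": [-335, 25, 0], "rot": [0, 0, 12.6], "aperture": 0},
  {"pos": [-347.5, 26, 0], "rot": [0, 0, 12.8], "aperture": 0},
  {"pos": [-347.5, 26, 0], "rot": [0, 0, 12.8], "aperture": 0},
  {"pos": [-347.5, 26, 0], "rot": [0, 0, 12.8], "aperture": 0},
  {"pos": [-347.5, 26, 0], "rot": [0, 0, 12.8], "aperture": 0},
])

```text
time_s: 27.15
position: [0.5522, -0.3903, 0.0693]
tcp_rot: [[-0.018, 1.0, -0.002], [1.0, 0.018, 0.002], [0.002, -0.002, -1.0]]
force: [0.8, -0.2, -0.9]
opening: 0.555
grasp_force: 30.0
```

```bash
python3 g.py 0.5533,-0.392,0.005,1
```

Run:
```python
from rig import bot, optics
import cv2,numpy as np
a=optics.capture("side")["color"][:,:,::-1]
x,y,w,h=290,250,200,190
cv2.imwrite("pics/p7.png",cv2.resize(a[y:y+h,x:x+w],None,fx=3,fy=3,interpolation=cv2.INTER_CUBIC))
```

```text
t 27.15 p [ 0.5522 -0.3903  0.0693] yaw 1.06 tilt [-0.0017  0.002 ]
0.5533,-0.392,0.005,1 -> [-0.0019  0.0012  0.0643] rz 0.1
```

View pics/p7.png

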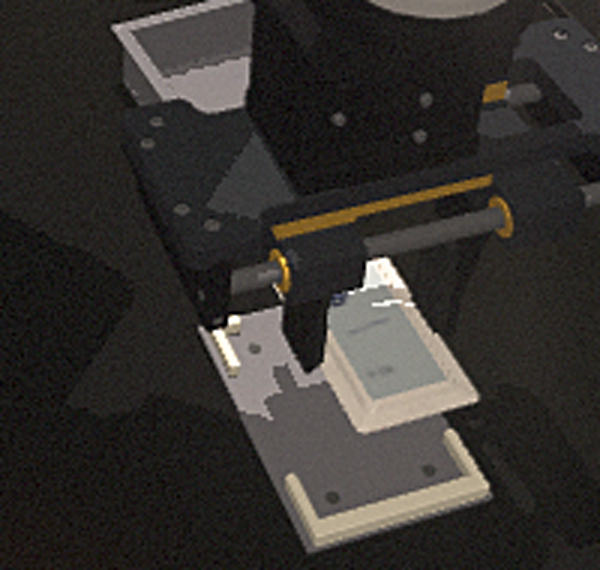

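Run:
```python
from h import *
for p in((362,431),(480,398)): print(at("side",((p[0]+.5)/3-.5+290,(p[1]+.5)/3-.5+250),.0695).round(4))
```

```text
[ 0.5293 -0.433   0.0695]
[ 0.5792 -0.4319  0.0695]
```

Run:
```python
from h import *
np.set_printoptions(precision=4,suppress=True)
B=lambda x,y:((x+.5)/4-.5+310,(y+.5)/4-.5+155)
S=lambda x,y:((x+.5)/3-.5+230,(y+.5)/3-.5+240)
print("gap near",*[at("top",B(*p),.0115)[:2] for p in((592,309),(705,307))],"far",*[at("top",B(*p),.0115)[:2] for p in((585,172),(695,169))])
print("nest inner: open",*[at("top",B(*p),.0115)[:2] for p in((540,190),(548,300))],"closed",*[at("top",B(*p),.0115)[:2] for p in((740,175),(750,300))])
print("side gap near",*[at("side",S(*p),.0115)[:2] for p in((417,397),(467,505))],"far",*[at("side",S(*p),.0115)[:2] for p in((566,356),(631,460))])
```

```bash
python3 g.py 0.554,-0.375,0.005,1
```

```text
gap near [ 0.5176 -0.3444] [ 0.5188 -0.402 ] far [ 0.5898 -0.3441] [ 0.5915 -0.4009]
nest inner: open [ 0.5801 -0.3205] [ 0.5222 -0.3222] closed [ 0.5884 -0.4239] [ 0.5225 -0.4252]
side gap near [ 0.5157 -0.3467] [ 0.515  -0.4049] far [ 0.5891 -0.3442] [ 0.5901 -0.4039]
t 27.2 p [ 0.5524 -0.3904  0.0695] yaw 1.06 tilt [-0.0013  0.0015]
0.554,-0.375,0.005,1 -> [0.0153 0.002  0.0645] rz 0.1
```

Call:
send_path([
  {"pos": [8, 0, 0], "aperture": 0},
  {"pos": [15.5, 0.5, 10], "aperture": 0},
  {"pos": [15.5, 0.5, 30], "aperture": 0},
  {"pos": [15.5, 0.5, 42], "aperture": 0},
  {"pos": [15.5, 0.5, 50], "aperture": 0},
  {"pos": [15.5, 0.5, 56], "aperture": 0},
  {"pos": [15.5, 0.5, 60], "aperture": 0},
  {"pos": [15.5, 0.5, 62.5], "aperture": 0},
  {"pos": [15.5, 0.5, 63.5], "aperture": 0},
  {"pos": [15.5, 0.5, 63.5], "aperture": 0},
  {"pos": [15.5, 0.5, 63.5], "aperture": 0},
])

```text
time_s: 28.3
position: [0.5533, -0.3768, 0.0068]
tcp_rot: [[-0.017, 1.0, 0.001], [1.0, 0.017, -0.001], [-0.001, 0.001, -1.0]]
force: [-0.6, 0.7, 0.5]
opening: 0.554
grasp_force: 30.0
```

```bash
python3 g.py
```

```text
t 28.3 p [ 0.5533 -0.3768  0.0068] yaw 1.0 tilt [ 0.0006 -0.0005]
```

To row units: -0.12 m is -120, -0.1 m is -100.

Call:
send_path([
  {"pos": [0, 0, 1], "aperture": 0},
  {"pos": [0, 0, 1.7], "aperture": 0},
  {"pos": [0, 0, 1.7], "aperture": 0},
  {"pos": [0, 0, 1.7], "aperture": 0.62},
  {"pos": [0, 0, 1.7], "aperture": 0.7},
  {"pos": [0, 0, 1.7], "aperture": 0.8},
  {"pos": [0, 0, 1.7], "aperture": 0.8},
  {"pos": [0, 0, 1.7], "aperture": 0.8},
  {"pos": [0, 0, -20], "aperture": 0.8},
  {"pos": [0, 0, -60], "aperture": 0.8},
  {"pos": [0, 0, -100], "aperture": 0.8},
  {"pos": [0, 0, -120], "aperture": 0.8},
  {"pos": [0, 0, -120], "aperture": 0.8},
])

```text
time_s: 29.6
position: [0.5552, -0.3784, 0.1306]
tcp_rot: [[-0.018, 1.0, 0.006], [1.0, 0.018, -0.006], [-0.006, 0.006, -1.0]]
force: [0.7, 0.0, 0.0]
opening: 0.799
grasp_force: 0.0
```

```bash
python3 g.py 0.45,-0.2,0.12,6 0.4212,0.0648,0.12,6
```

```text
t 29.6 p [ 0.5552 -0.3784  0.1306] yaw 1.01 tilt [ 0.0061 -0.0059]
0.45,-0.2,0.12,6 -> [ 0.1802 -0.1021  0.0089] rz -5.0
0.4212,0.0648,0.12,6 -> [ 0.4455 -0.1262  0.0072] rz -5.0
```

To row units: 0.005 m is 5, 0.444 m is 444.

Call:
send_path([
  {"pos": [30, -15, 5], "aperture": 1},
  {"pos": [180, -100, 5], "rot": [0, 0, -5], "aperture": 1},
  {"pos": [180, -100, 5], "rot": [0, 0, -5], "aperture": 1},
  {"pos": [180, -100, 5], "rot": [0, 0, -5], "aperture": 1},
  {"pos": [444, -124, 5], "rot": [0, 0, -5], "aperture": 1},
  {"pos": [444, -124, 5], "rot": [0, 0, -5], "aperture": 1},
  {"pos": [444, -124, 5], "rot": [0, 0, -5], "aperture": 1},
  {"pos": [444, -124, 5], "rot": [0, 0, -5], "aperture": 1},
  {"pos": [444, -124, 5], "rot": [0, 0, -5], "aperture": 1},
  {"pos": [444, -124, 5], "rot": [0, 0, -5], "aperture": 1},
  {"pos": [444, -124, 5], "rot": [0, 0, -5], "aperture": 1},
  {"pos": [444, -124, 5], "rot": [0, 0, -5], "aperture": 1},
  {"pos": [444, -124, 5], "rot": [0, 0, -5], "aperture": 1},
  {"pos": [444, -124, 5], "rot": [0, 0, -5], "aperture": 1},
  {"pos": [444, -124, 5], "rot": [0, 0, -5], "aperture": 1},
])

```text
time_s: 31.1
position: [0.4217, 0.0641, 0.1212]
tcp_rot: [[-0.102, 0.995, 0.0], [0.995, 0.102, -0.0], [-0.0, 0.0, -1.0]]
force: [1.0, 0.2, 0.5]
opening: 1.0
grasp_force: 0.0
```

```bash
python3 g.py 0.4212,0.0648,0.02,6;  python3 - <<'E'
from rig import bot, optics
import cv2,numpy as np
a=optics.capture("side")["color"][:,:,::-1]
x,y,w,h=230,110,240,320
cv2.imwrite("pics/p8.png",cv2.resize(a[y:y+h,x:x+w],None,fx=1.85,fy=1.85,interpolation=cv2.INTER_CUBIC))
E
```

```text
t 31.1 p [0.4217 0.0641 0.1212] yaw 5.87 tilt [ 0.     -0.0001]
0.4212,0.0648,0.02,6 -> [ 0.0008 -0.0005  0.1012] rz -0.1
```

View pics/p8.png

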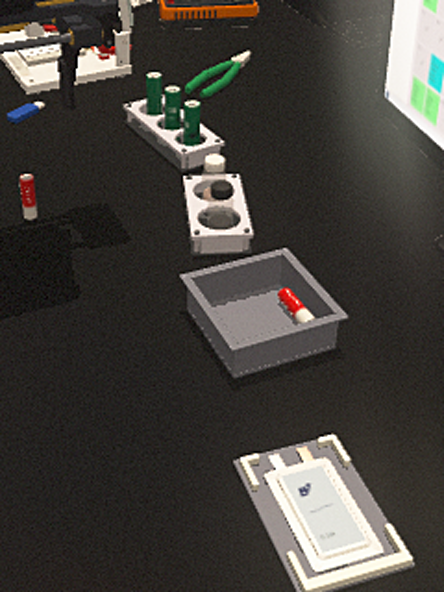

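The pouch lies flat in its nest with its tabs toward the open end, and the vial and cells stand. Now the AA.

To row units: 0.102 m is 102, 0.09 m is 90.

Call:
send_path([
  {"pos": [0, 0, 40], "aperture": 1},
  {"pos": [0, 0, 70], "aperture": 1},
  {"pos": [0, 0, 90], "aperture": 1},
  {"pos": [0, 0, 102], "aperture": 1},
  {"pos": [0, 0, 102], "aperture": 1},
  {"pos": [0, 0, 102], "aperture": 0},
  {"pos": [0, 0, 102], "aperture": 0},
  {"pos": [0, 0, 102], "aperture": 0},
  {"pos": [0, 0, 102], "aperture": 0},
  {"pos": [0, 0, 102], "aperture": 0},
  {"pos": [0, 0, 102], "aperture": 0},
  {"pos": [0, 0, 102], "aperture": 0},
  {"pos": [0, 0, 102], "aperture": 0},
  {"pos": [0, 0, 102], "aperture": 0},
  {"pos": [0, 0, 102], "aperture": 0},
  {"pos": [0, 0, 102], "aperture": 0},
])

```text
time_s: 32.75
position: [0.4213, 0.0653, 0.0193]
tcp_rot: [[-0.105, 0.995, -0.0], [0.995, 0.105, -0.0], [0.0, -0.0, -1.0]]
force: [0.5, 0.0, -0.5]
opening: 0.16
grasp_force: 30.0
```

```bash
python3 g.py 0.574,-0.173,0.12,6
```

```text
t 32.75 p [0.4213 0.0653 0.0193] yaw 6.01 tilt [-0.0001 -0.    ]
0.574,-0.173,0.12,6 -> [-0.2529  0.1269 -0.1007] rz 0.0
```

To row units: -0.2525 m is -252.5, -0.243 m is -243.

Call:
send_path([
  {"pos": [0, 0, -30], "aperture": 0},
  {"pos": [0, 0, -70], "aperture": 0},
  {"pos": [0, 0, -100], "aperture": 0},
  {"pos": [-27, 14, -100], "aperture": 0},
  {"pos": [-55, 28, -100], "aperture": 0},
  {"pos": [-83, 42, -100], "aperture": 0},
  {"pos": [-112, 57, -100], "aperture": 0},
  {"pos": [-140, 72, -100], "aperture": 0},
  {"pos": [-168, 86, -100], "aperture": 0},
  {"pos": [-196, 101, -100], "aperture": 0},
  {"pos": [-225, 116, -100], "aperture": 0},
  {"pos": [-243, 125, -100], "aperture": 0},
  {"pos": [-252.5, 130.5, -100], "aperture": 0},
  {"pos": [-252.5, 130.5, -100], "aperture": 0},
  {"pos": [-252.5, 130.5, -100], "aperture": 0},
  {"pos": [-252.5, 130.5, -100], "aperture": 0},
])

```text
time_s: 34.35
position: [0.5764, -0.1707, 0.1191]
tcp_rot: [[-0.106, 0.994, -0.002], [0.994, 0.106, 0.001], [0.001, -0.002, -1.0]]
force: [-0.4, 0.5, 0.0]
opening: 0.158
grasp_force: 30.0
```

```bash
python3 g.py 0.578,-0.173,0.024,6
```

```text
t 34.35 p [ 0.5764 -0.1707  0.1191] yaw 6.06 tilt [-0.0018  0.0012]
0.578,-0.173,0.024,6 -> [-0.0026  0.0015  0.0951] rz 0.1
```

To row units: 0.096 m is 96, 0.0945 m is 94.5.

Call:
send_path([
  {"pos": [0, 0, 30], "aperture": 0},
  {"pos": [0, 0, 55], "aperture": 0},
  {"pos": [0, 0, 75], "aperture": 0},
  {"pos": [0, 0, 87], "aperture": 0},
  {"pos": [0, 0, 92], "aperture": 0},
  {"pos": [0, 0, 94.5], "aperture": 0},
  {"pos": [0, 0, 96], "aperture": 0},
  {"pos": [0, 0, 96], "aperture": 0},
  {"pos": [0, 0, 96], "aperture": 0},
])

```text
time_s: 35.25
position: [0.578, -0.1725, 0.0241]
tcp_rot: [[-0.105, 0.995, 0.001], [0.995, 0.105, -0.001], [-0.001, 0.001, -1.0]]
force: [-0.3, 0.1, -0.3]
opening: 0.16
grasp_force: 30.0
```

```bash
python3 g.py
```

```text
t 35.25 p [ 0.578  -0.1725  0.0241] yaw 6.01 tilt [ 0.0013 -0.0007]
```

Bottom is about 2 mm above the floor. Lower slightly, release, and back off.

To row units: 0.35 m is 350, 0.3 m is 300.

Call:
send_path([
  {"pos": [0, 0, 1.5], "aperture": 0},
  {"pos": [0, 0, 1.5], "aperture": 0},
  {"pos": [0, 0, 1.5], "aperture": 0.22},
  {"pos": [0, 0, 1.5], "aperture": 0.3},
  {"pos": [0, 0, 1.5], "aperture": 0.3},
  {"pos": [0, 0, 1.5], "aperture": 0.3},
  {"pos": [0, 0, 1.5], "aperture": 0.3},
  {"pos": [0, 0, -30], "aperture": 0.3},
  {"pos": [0, 0, -70], "aperture": 0.3},
  {"pos": [0, 0, -110], "aperture": 0.3},
  {"pos": [0, -50, -150], "aperture": 0.3},
  {"pos": [50, -100, -160], "aperture": 0.3},
  {"pos": [100, -100, -160], "aperture": 0.3},
  {"pos": [150, -100, -160], "aperture": 0.3},
  {"pos": [200, -100, -160], "aperture": 0.3},
  {"pos": [250, -100, -160], "aperture": 0.3},
  {"pos": [300, -100, -160], "aperture": 0.3},
  {"pos": [350, -100, -160], "aperture": 0.3},
  {"pos": [350, -100, -160], "aperture": 0.3},
  {"pos": [350, -100, -160], "aperture": 0.3},
])

```text
time_s: 37.25
position: [0.4406, 0.1681, 0.1835]
tcp_rot: [[-0.11, 0.994, 0.0], [0.994, 0.11, 0.001], [0.001, 0.0, -1.0]]
force: [0.2, -0.5, -0.7]
opening: 0.303
grasp_force: 0.0
```

Run:
```python
from rig import bot, optics
import cv2
a=optics.capture("side")["color"][:,:,::-1]; t=optics.capture("top")["color"][:,:,::-1]
import numpy as np
r=lambda im,x,y,w,h,W,H:cv2.resize(im[y:y+h,x:x+w],(W,H),interpolation=cv2.INTER_CUBIC)
cv2.imwrite("pics/p9.png",np.vstack([r(a,230,120,240,105,800,350),r(a,230,225,240,75,800,250)]))
```

```text
(no output)
```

View pics/p9.png

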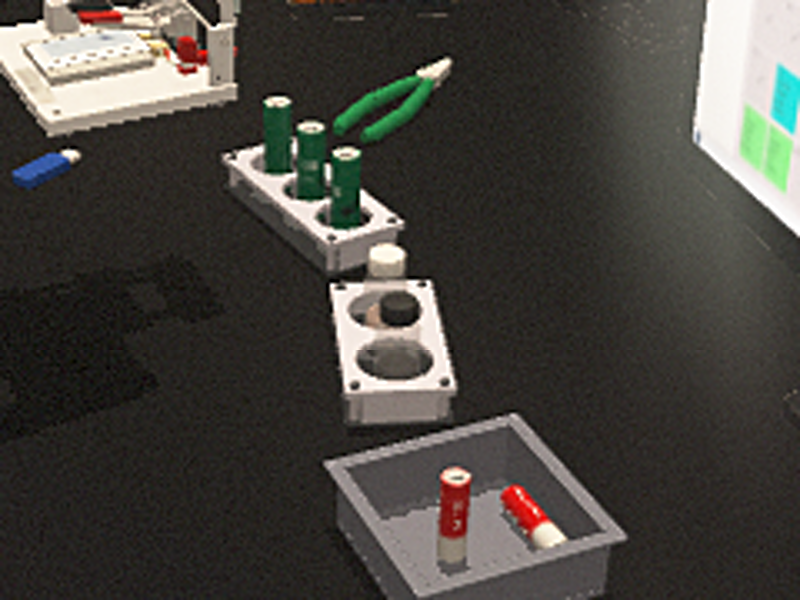

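The AA stands inside the tub (about 453,510), the vial is upright in its hole, and all three cells stand. Handing in.

```bash
python3 -c "
from rig import bot, optics
print(bot.hand_in())"
```

```text
the job is handed in; nothing more can be done
None
```

I handed the job in at about 37 s of robot time: both cells and the vial stand in their racks with the stored cell still upright, the pouch lies flat in its carrier with tabs out the open end, and the AA is standing in the tub; no verdict came back.

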